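# Hold the photo-stand bolt while the nut driver runs

## Task

In the field lab, the little electric nut driver on the photo stand is dragging the brass bolt round with the nut. Lift the steel callipers with the yellow grip up off the peg and out of the gap behind the blue bracket and set them in the orange basket, then reach down into that gap, grip the hidden bolt head between the two fingers and stop it turning; finish while still gripping it firmly. Leave the glue bottle, the big loose sherd and the tray of sherds where they are.

Things in the scene. Friction and masses are not known exactly. Their poses are not given: they have to be found in the camera images.
- stand: clamp block of the photo stand, fixed on the table. Origin on the table top straight below the bolt axis, midway across the gap; x = bolt axis, away from the robot at yaw 0; y along the gap; z up. Dark foot plate x -95..55, y -78..112, 8 high. Orange nut driver in front of the bracket: x -107..-52, y +-19, up to z 81
- gap (a point): middle of the gap at its top, z 85, above the stand's origin. The gap is 42 wide (stand x -21..21), open at the top and both ends, 77 deep down to the foot. Towards the robot: blue bracket plate, x -27..-21, y -70..110, top z 85. Beyond: aluminium rear rail, x 21..51, same y and top
- peg (a point): point on the axis of the level steel peg, 10 diameter, that sticks out of the rear rail across the gap (stand x 21 to -17) at stand y +64, z 76
- bolt_head (a point): centre of the brass hex bolt head, hidden behind the blue bracket, at (-7, 0, 60) in the stand's frame. Head 12 thick along the axis (stand x -13..-1), 24 across flats, 27.7 across corners. A fixed washer, 24 diameter, 8 thick, lies between it and the bracket. x axis = bolt axis. A 22 wide pad centred on the gap (stand x 0) covers 10 mm of it
- bolt (a joint): turn of the bolt (rad), grows as the driver drags it about the stand's +x. At 0 and every 1.047 two flats face the stand's +-y. Left alone it creeps at about 0.05 rad/s under 0.1 N m; stiff to turn (2 N m s/rad), so the jaws do not square it up. Gripped along the stand's y with 25 N or more, on flats or corners (24 to 27.7 wide), it stops within about a second
- callipers: steel outside callipers hanging astride the peg, 0.12 kg: two bowed legs 8 thick (x), 84 wide over all (y), y along the stand's y. Origin midway between the lower ends of the tips, z up; 29 clear between the tips; crown underside at z 65 rests on the peg. As they hang the origin is 16 above the table. Lift straight up: the tips must pass 85 to clear the bracket.
- tab (a point): centre of the callipers' yellow grip, 24 (y) x 10 (x) x 36 high, 90 above the callipers' origin (grip z 72..108 there); as they hang it stands 88 to 124 above the table, clear above the bracket and rail
- callipers_mid (a point): middle of the callipers, 45 above their origin
- basket: loose orange open basket, 220 (x) x 150 (y) x 60 high, walls and floor 5 thick, origin at the centre of its underside; stands left or right of the stand, swapped with the sherd tray
- sherd_tray: grey tray 200 (x) x 140 (y) x 25 high full of small sherds, origin at the centre of its underside; leave alone
- glue: white glue bottle with red cap, 32 diameter, 75 high, upright, origin at the centre of its underside; leave alone
- big_sherd: large flat terracotta sherd, about 75 x 75 x 10, origin on its underside; leave alone
Things that resemble listed ones, but are neither listed nor needed, are in the scene too. Of the things that look like the stand, the largest one is meant.

How it is judged:
By the outcome, as a careful person would: the job done as asked, in the order asked, and still so for the second after the job is handed in, while the arm keeps its last pose, push and grip.
It also fails if it takes over 48 s, if anything falls off the work surface, if the arm or the gripper's body presses on something with over 40 N, if the wrist force passes 120 N, or if a joint passes its speed limit or range.

## Robot

A 6-joint arm with a two-finger parallel gripper is mounted at the origin on the work surface. World frame = base frame: x ahead of the robot, y to its left, z up, the work surface at z = 0. Lengths are in m, angles in rad, forces in N, time in s.
With the tool pointing down it reaches from about 0.25 to 0.725 m from the base axis. Payload 9.7 kg.
Tool frame: the origin (TCP) lies between the finger pads, 19 mm behind the fingertips; this is the grasp point; z points along the fingers, y is the line along which they close (so a half turn about z gives the same grasp; the last joint's range is limited). The gripper opens to 85 mm and grips with 20 to 120 N. Pads are 22 mm wide; open, the fingers measure 114 mm over their backs; the gripper's body (76 mm by 85 mm) begins 54 mm behind the grasp point. The pads swing forward as they close: fully open they stand 13 mm farther back than shut.
Start: joints at [1.325, 0.087, 0.176, 1.66, 0, 1.571], TCP at [0.134, 0.533, 0.25] pointing down, gripper open.
Joint ranges: [-3.13, 3.13], [-0.85, 1.81], [-1.15, 1.24], [-2.2, 2.28], [-1.44, 1.52], [-3.14, 3.14]. Speed limits (rad/s): [2.22, 2.22, 2.57, 3.14, 3.14, 3.14].

## Interface

Orientations are given as a rotation vector (axis times angle).
In Python, from bench import status, cams, finish_job gives the robot as it stands.
- The arm moves only by the shell command python3 -m handwheel 'ROWS' [FORCE]. ROWS is JSON, a list of rows, each a list of 5 numbers: the shift along the tool's x, y, z in cm, then the turn about the tool's z in degrees, then the finger opening in cm, from 0 to 8.54. A call has 1 to 8 rows; each row shifts and turns the commanded pose from where the row before left it, along the tool's axes as they then stand; what a row does not reach is not made up. A row lasts 1/8 s, in which the tool goes at most 62.5 mm and 10.7 degrees, less where a joint would pass 70% of its speed; a pose out of reach is approached as far as the arm can. A call is refused whole if a number of a shift passes 6.25 or a number of a turn 10.7, either way. A call with a gripper value outside its range is refused whole. The fingers move at their own pace and stop on an object; FORCE is the grip in N (left out, the last holds). Time passes only in rows, so rows that do not move let the fingers close. It gives the time, the measured TCP pose, the force, the opening and the grip force at its end, in the units of the state.
- status.sense(): the state, without advancing time (a new reading comes with each control period).
- cams.grab_frame(name): name is "scene" or "side" or "wrist"; returns the picture (480x640x3 uint8, blue, green, red); there is no depth.
- cams.camera_params(name): a dict with "fov_y" (degrees; the focal length in pixels is half the picture's height over the tangent of half this angle, whatever the lens; pixels are square), "cx", "cy" (the principal point, pixels), "view" (4x4, takes a point from world to camera coordinates). Camera axes: x right, y down, z forward; pixel columns grow to the right and rows downward; lengths in m; the calibration is good to about 2 mm. The wrist camera is an equidistant fisheye: a pixel r from the principal point sees the ray r / f radians off the axis. A picture is of the moment at which its call begins: read the wrist's pose just before it. camera_params takes no time and is no camera call; for the wrist camera it gives the pose at the moment of the call.
- finish_job(): hands the job in; it is judged then, once.
The state is a dict: "time": time; "qpos": joint angles; "qd": joint speeds; "joint_efforts": joint torques, N m; "ee_pos": TCP position; "tool_rot": TCP orientation; "contact_force": force on the tool from outside, world axes, zero at the start; "torque": the same for the moment, N m; "width": finger opening in m; "finger_force": force on a finger pad.
Only numpy, scipy, OpenCV 4.12 (cv2) and the standard library are available. Lean on these libraries where they do the work, as an engineer would, in place of code of your own. Each camera call takes 0.05 s, during which the arm holds its last target. There are 200 camera calls.

## Working session

There is one attempt and no reset: what is moved stays moved. The work goes in short steps, Python scripts to look and compute and a shell command to move; the robot and the scene stay as the last step left them, time stands still between calls to the robot, and variables do not carry over. Pictures are saved under pics/ and viewed, at most 11 in all, crops included, and the job is handed in when it is done.

```bash
mkdir -p pics
cat > h.py <<'E'
import numpy as np, cv2
from bench import status, cams, finish_job
def grab(n,f):
    p=cams.camera_params(n); im=cams.grab_frame(n); cv2.imwrite('pics/'+f,im); np.save('pics/'+f+'.npy',np.array([p['fov_y'],p['cx'],p['cy'],*np.array(p['view']).ravel()])); return im
def par(f):
    a=np.load('pics/'+f+'.npy'); return 240/np.tan(np.radians(a[0])/2),a[1],a[2],a[3:].reshape(4,4)
def ray(f,u,v,fish=False):
    F,cx,cy,V=par(f); d=np.array([(u-cx)/F,(v-cy)/F,1.])
    if fish:
        r=np.hypot(d[0],d[1]); d=np.array([d[0]/r*np.sin(r),d[1]/r*np.sin(r),np.cos(r)]) if r>1e-9 else d
    R=V[:3,:3]; return -R.T@V[:3,3], R.T@d
def at(f,u,v,z,fish=False):
    o,d=ray(f,u,v,fish); return o+d*(z-o[2])/d[2]
def proj(f,P,fish=False):
    F,cx,cy,V=par(f); c=V[:3,:3]@np.array(P)+V[:3,3]
    if fish:
        r=np.hypot(c[0],c[1]); t=np.arctan2(r,c[2]); return np.array([cx+F*t*c[0]/r,cy+F*t*c[1]/r])
    return np.array([cx+F*c[0]/c[2],cy+F*c[1]/c[2]])
E
python3 - <<'E'
from h import *
for n in("scene","side"):
    grab(n,n+'0.png'); F,cx,cy,V=par(n+'0.png'); print(n,F,cx,cy,-V[:3,:3].T@V[:3,3],V[2,:3])
print(status.sense())
E
```

```text
scene 520.7839683288312 325.95627942565716 240.22069065262852 [ 1.22105533 -0.09216557  1.01642047] [-0.55772789  0.08963842 -0.82516941]
side 438.9385617551165 320.9084094228699 237.9603449934075 [ 0.11168659 -0.46339313  0.5522971 ] [ 0.59071891  0.57939261 -0.56156511]
{'time': 0.1, 'qpos': array([ 1.32500579e+00,  8.73986767e-02,  1.75207653e-01,  1.65977371e+00,
       -2.29228514e-05,  1.57078914e+00]), 'qd': array([-0.00060931, -0.00246571,  0.00139443,  0.00139709, -0.00131751,
       -0.0005203 ]), 'joint_efforts': array([-6.38098954e-04, -5.21562195e+01,  4.65652871e+01,  1.61666778e-02,
       -2.19455114e-05,  1.52772702e-05]), 'ee_pos': array([0.13379111, 0.53329875, 0.24935452]), 'tool_rot': array([-3.85089682e-01, -3.11777966e+00,  1.82582714e-03]), 'contact_force': array([-0.42512057,  0.1944865 , -0.61715693]), 'torque': array([ 0.01853612, -0.01247687,  0.02789335]), 'finger_force': 0.0, 'width': 0.08541641646335751}
```

View pics/scene0.png

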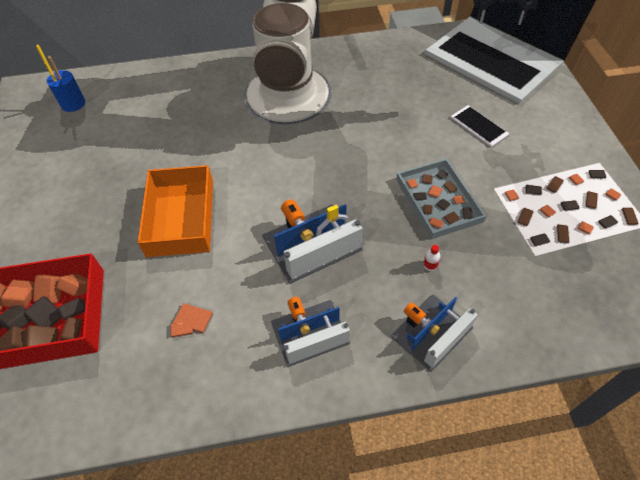

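View pics/side0.png

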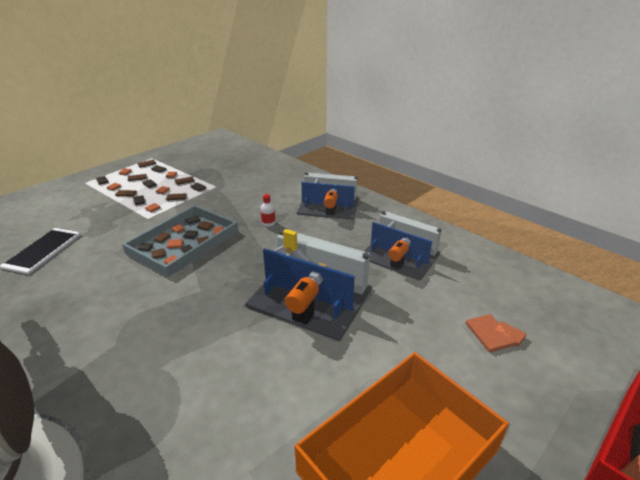

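The scene view shows three stand-like things, at (318,243), (312,335) and (433,330). The one at (318,243) is the largest, and it has the yellow grip at (333,213). The basket is at (178,210) and the tray at (440,198). An enlarged crop should confirm the stand.

Run:
```python
import cv2
a=cv2.imread('pics/scene0.png')[185:285,255:375]; b=cv2.imread('pics/side0.png')[220:340,240:380]
a=cv2.resize(a,(600,500),interpolation=cv2.INTER_CUBIC)
cv2.imwrite('pics/cropA.png',a)
cv2.imwrite('pics/cropB.png',cv2.resize(b,(700,600),interpolation=cv2.INTER_CUBIC))
```

```text
(no output)
```

View pics/cropA.png

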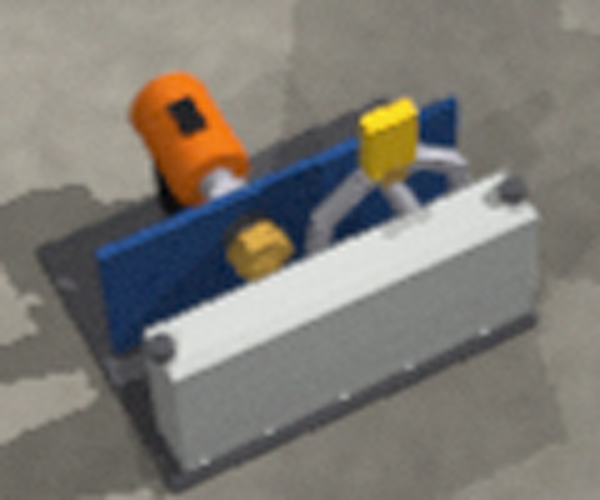

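View pics/cropB.png

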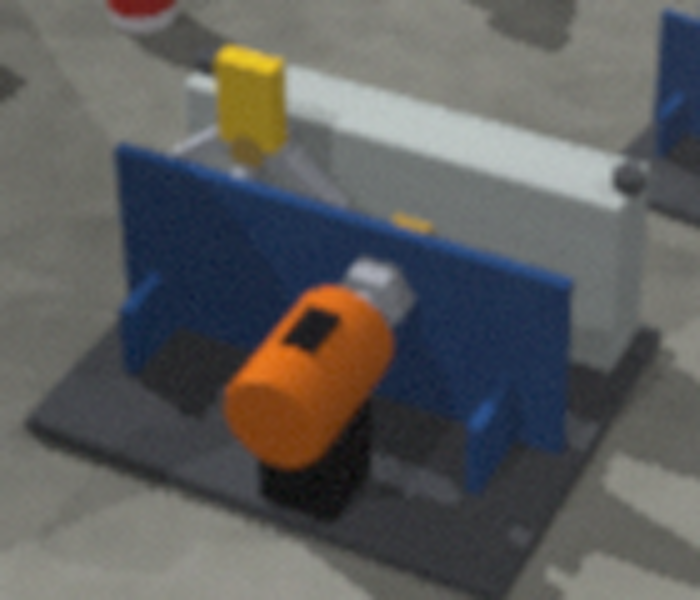

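```bash
cat > fit.py <<'E'
from h import *
from scipy.optimize import least_squares
S=[(98,248,-24,-70,85),(455,98,-24,110,85),(170,380,51,-70,85),(537,213,51,110,85),(145,328,21,-70,85),(503,170,21,110,85),(180,490,55,-78,4),(38,250,-95,-78,6),(540,318,55,112,4)]
D=[(118,147,-27,110,85),(573,283,-27,-70,85),(28,425,-95,112,6),(500,598,-95,-78,6)]
obs=[('scene0.png',255+x/5-.4,185+y/5-.4,P) for x,y,*P in S]+[('side0.png',240+x/5-.4,220+y/5-.4,P) for x,y,*P in D]
def W(p,P): c,s=np.cos(p[2]),np.sin(p[2]); return [p[0]+(c*P[0]-s*P[1])/1e3,p[1]+(s*P[0]+c*P[1])/1e3,P[2]/1e3]
def fit(obs,p0):
    f=lambda p:np.concatenate([proj(n,W(p,P))-[u,v] for n,u,v,P in obs])
    return least_squares(f,p0,loss='soft_l1')
if __name__=='__main__':
    r=fit(obs,[.55,0,.2]); print(r.x,np.degrees(r.x[2])); 
    f=[proj(n,W(r.x,P))-[u,v] for n,u,v,P in obs]; print(np.round(f,1))
    # basket rim corners
    b=[(147,170,-110,-75),(210,167,-110,75),(212,249,110,75),(140,255,110,-75)]
    q=fit([('scene0.png',u,v,(x,y,60)) for u,v,x,y in b],[.45,-.3,0]); print('basket',q.x,q.fun.round(1))
    print('tab top scene,side at z.124',at('scene0.png',255+389/5,185+108/5,.124),at('side0.png',240+251/5,220+56/5,.124), 'expect',W(r.x,(0,64,124)))
E
python3 fit.py
```

```text
[ 0.56012146 -0.02648065  0.31951517] 18.30687046144873
[[-0.2  1.9]
 [-0.1  0.2]
 [ 0.6  0.9]
 [ 0.5  0.5]
 [-0.6  1. ]
 [ 0.4 -0.4]
 [-1.2  1. ]
 [-0.9  0.4]
 [ 0.   0.8]
 [-1.8  0.8]
 [-1.6  1.1]
 [-1.6  0.1]
 [-0.2  0.1]]
basket [ 0.42891468 -0.31347664 -0.05569715] [ 0.7  9.  -0.4  5.7 -2.5 -2.3  0.9 -0.7]
tab top scene,side at z.124 [0.53362253 0.0352442  0.124     ] [0.53938665 0.0325675  0.124     ] expect [np.float64(0.5400186528978168), np.float64(0.03428017068089226), 0.124]
```

```bash
python3 -m handwheel '[[-4,-3,0,0,6],[-4,-3,0,0,6],[-4,-3,0,0,6],[-4,-3,0,0,6],[-4,-3,0,0,6],[-4,-3,0,0,6],[-4,-3,0,0,6],[-4,-3,0,0,6]]' 40; python3 -m handwheel '[[-4,-3,0,0,6],[-4,-3,0,0,6],[-4,-3,0,0,6],[-4,-3,0,0,6],[0,0,0,-8.1,6],[0,0,0,-8.1,6],[0,0,0,-8.1,6],[0,0,0,-8.1,6]]'
cat > go.py <<'E'
import sys; from h import *
from scipy.spatial.transform import Rotation as R
# usage: go.py x y z [yaw of tool y deg] -> tool-frame shift cm, turn deg
def go(t,yaw=None):
    s=status.sense(); M=R.from_rotvec(s['tool_rot']).as_matrix()
    a=np.degrees(np.arctan2(M[1,1],M[0,1])); print('t',round(s['time'],2),'pos',s['ee_pos'].round(4),'yaw',a.round(2),'tilt',M[:,2].round(3),'w',round(s['width'],4),'ff',round(s['finger_force'],1),'F',s['contact_force'].round(1),'q',s['qpos'].round(2))
    print('shift cm',(M.T@(np.array(t)-s['ee_pos'])*100).round(2),'turn',None if yaw is None else round(a-yaw,1))
if __name__=='__main__': v=list(map(float,sys.argv[1:])); go(v[:3],v[3] if len(v)>3 else None)
E
python3 go.py .5386 .034 .2 108.3
python3 - <<'E'
from h import *
grab('wrist','w1.png'); print(status.sense()['ee_pos'])
im=cv2.imread('pics/w1.png'); 
from fit import fit
b=[(147,170,-110,-75,60),(210,167,-110,75,60),(212,249,110,75,0),(140,255,110,-75,0)]
q=fit([('scene0.png',u,v,(x,y,z)) for u,v,x,y,z in b],[.45,-.3,0]); print('basket',q.x,q.fun.round(1))
E
```

```text
time: 1.1
ee_pos: [0.3865, 0.2213, 0.2498]
tool_rot: [-0.385, -3.118, 0.0]
contact_force: [0.7, 0.9, -0.3]
width: 0.0605
finger_force: 0.0
time: 2.1
ee_pos: [0.5117, 0.0674, 0.2495]
tool_rot: [0.507, -3.1, -0.0]
contact_force: [-0.4, 1.0, 0.3]
width: 0.06
finger_force: 0.0
t 2.1 pos [0.5117 0.0674 0.2495] yaw 108.57 tilt [-0.001 -0.    -1.   ] w 0.06 ff 0.0 F [-0.4  1.   0.3] q [ 0.13  0.01  0.09  1.66 -0.   -0.19]
shift cm [-1.49 -4.02  4.95] turn 0.3
[0.51170271 0.06742142 0.24958392]
basket [ 0.39604565 -0.31744354 -0.08622748] [ 0.7 -1.5 -1.3 -3.3 -1.3  1.6  6.   1.2]
```

View pics/w1.png

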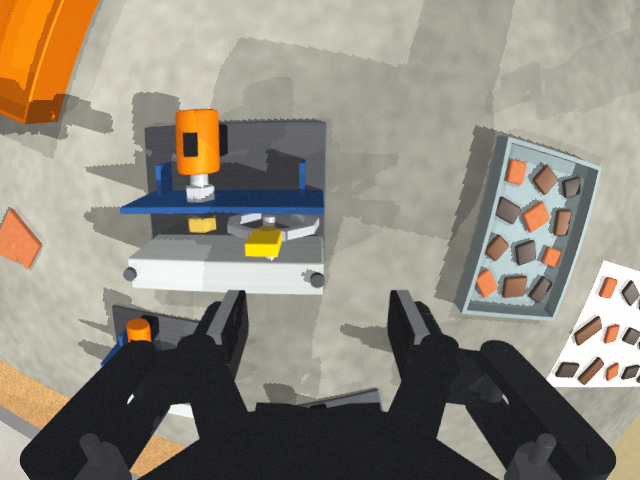

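Run:
```python
from h import *; from fit import W,fit,obs
f='w1.png'; F,cx,cy,V=par(f); print(F,cx,cy,-V[:3,:3].T@V[:3,3],V[2,:3])
r=fit(obs,[.55,0,.2]).x
for P in [(-24,-70,85),(-24,110,85),(21,-70,85),(21,110,85),(51,110,85),(51,-70,85),(-95,-78,8),(-95,112,8),(-5,52,124),(5,52,124),(-5,76,124),(5,76,124),(-5,52,88),(-5,76,88)]: print(P,proj(f,W(r,P),True).round(0))
cv2.imwrite('pics/c2.png',cv2.resize(cv2.imread('pics/w1.png')[180:310,110:340],None,fx=3.4,fy=3.4,interpolation=cv2.INTER_CUBIC))
```

```text
371.64829954431775 317.4858701108012 234.33876428067393 [0.44082797 0.04233335 0.37344129] [ 0.28275692  0.09530137 -0.95444548]
(-24, -70, 85) [121. 209.]
(-24, 110, 85) [326. 207.]
(21, -70, 85) [127. 257.]
(21, 110, 85) [325. 260.]
(51, 110, 85) [325. 292.]
(51, -70, 85) [133. 287.]
(-95, -78, 8) [144. 126.]
(-95, 112, 8) [327. 118.]
(-5, 52, 124) [246. 246.]
(5, 52, 124) [247. 258.]
(-5, 76, 124) [279. 246.]
(5, 76, 124) [280. 259.]
(-5, 52, 88) [254. 231.]
(-5, 76, 88) [284. 231.]
```

View pics/c2.png

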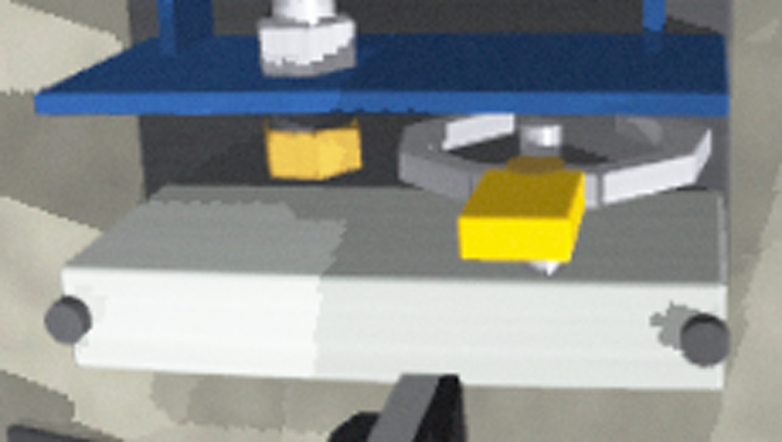

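```bash
cat > fit2.py <<'E'
from h import *; from fit import W,obs
from scipy.optimize import least_squares
wo=[(120.6,209.5,-24,-70,85),(324,210.3,-24,110,85),(324,293.8,51,110,85),(129,258.5,21,-70,85),(132,288,51,-70,85),(323,263,21,110,85)]
f=lambda p:np.concatenate([(proj(n,W(p,P))-[u,v]) for n,u,v,P in obs]+[(proj('w1.png',W(p,P),True)-[u,v]) for u,v,*P in wo])
r=least_squares(f,[.56,-.026,.32],loss='soft_l1').x
tab=[(245,256,5,52,124),(245,244,-5,52,124),(278.5,257,5,76,124),(279.5,244.7,-5,76,124)]
if __name__=='__main__':
    print(r,np.degrees(r[2]),f(r)[-12:].round(1))
    c=[at('w1.png',u,v,.124,True) for u,v,*_ in tab]; print('tab',np.mean(c,0),'exp',W(r,(0,64,124)))
E
python3 fit2.py; python3 go.py .5388 .0333 .2 108.2
```

```text
[ 0.56158659 -0.0267393   0.31497141] 18.04653262289475 [-0.4  0.6  1.3 -0.7 -0.2  0.5 -2.1 -0.5  0.1 -0.3  1.4 -0.9]
tab [0.5389777  0.03323079 0.124     ] exp [np.float64(0.5417600754021419), np.float64(0.03411223632020671), 0.124]
t 2.15 pos [0.5117 0.0674 0.2496] yaw 108.95 tilt [-0.001 -0.    -1.   ] w 0.0602 ff 0.0 F [-0.1 -0.2 -0.3] q [ 0.13  0.01  0.09  1.66  0.   -0.2 ]
shift cm [-1.46 -4.11  4.96] turn 0.8
```

```bash
python3 -m handwheel '[[-0.7,-2.05,2.5,0.8,6],[-0.75,-2.05,2.5,0,6],[0,0,0,0,6],[0,0,0,0,6]]'; python3 go.py .5388 .0333 .110 108.1
```

```text
time: 2.65
ee_pos: [0.538, 0.0332, 0.2006]
tool_rot: [-0.477, 3.105, 0.0]
contact_force: [0.4, -0.8, 0.6]
width: 0.0603
finger_force: 0.0
t 2.65 pos [0.538  0.0332 0.2006] yaw 107.45 tilt [ 0.  0. -1.] w 0.0603 ff 0.0 F [ 0.4 -0.8  0.6] q [ 0.06  0.05  0.04  1.56  0.   -0.24]
shift cm [-0.07 -0.01  9.06] turn -0.7
```

```bash
python3 -m handwheel '[[-0.07,0,3,-0.5,6],[0,0,3,0,6],[0,0,2,0,6],[0,0,1,0,6],[0,0,0,0,6],[0,0,0,0,1.5],[0,0,0,0,1.5],[0,0,0,0,1.5]]' 50; python3 -m handwheel '[[0,0,0,0,1.5],[0,0,0,0,1.5],[0,0,0,0,1.5],[0,0,0,0,1.5]]' 50;python3 go.py .5388 .0333 .21 108
```

```text
time: 3.65
ee_pos: [0.5394, 0.033, 0.111]
tool_rot: [-0.491, 3.101, -0.001]
contact_force: [-0.5, -0.5, 4.8]
width: 0.0232
finger_force: 48.9
time: 4.15
ee_pos: [0.5394, 0.033, 0.1109]
tool_rot: [-0.491, 3.101, -0.001]
contact_force: [0.2, -0.9, 6.4]
width: 0.0235
finger_force: 49.0
t 4.15 pos [0.5394 0.033  0.1109] yaw 108.01 tilt [ 0.002 -0.    -1.   ] w 0.0235 ff 49.0 F [ 0.2 -0.9  6.4] q [ 0.06  0.05 -0.13  1.39 -0.   -0.25]
shift cm [ 0.03  0.04 -9.91] turn 0.0
```

```bash
python3 -m handwheel '[[0,0,-1,0,1.5],[0,0,-1.5,0,1.5],[0,0,-1.5,0,1.5],[0,0,-1.5,0,1.5],[0,0,-2,0,1.5],[0,0,-2,0,1.5],[0,0,-2,0,1.5],[0,0,0,0,1.5]]' 60
python3 - <<'E'
from h import *; from fit import fit
a=grab('scene','s2.png'); w=grab('wrist','w2.png')
cv2.imwrite('pics/c3.png',np.hstack([cv2.resize(a[140:300,120:390],(400,237)),cv2.resize(w[:300],(400,188)).copy() if 0 else cv2.resize(w[:,:],(316,237))]))
from go import go; go((.40,-.317,.226))
E
```

```text
time: 5.15
ee_pos: [0.5396, 0.0332, 0.227]
tool_rot: [-0.491, 3.1, -0.0]
contact_force: [1.1, 1.4, -1.5]
width: 0.023
finger_force: 58.8
t 5.25 pos [0.5389 0.0332 0.2247] yaw 108.02 tilt [-0. -0. -1.] w 0.0227 ff 58.8 F [-0.4 -0.6 -1.4] q [ 0.06  0.05  0.09  1.61 -0.   -0.25]
shift cm [ 24.04 -29.    -0.12] turn None
```

View pics/c3.png

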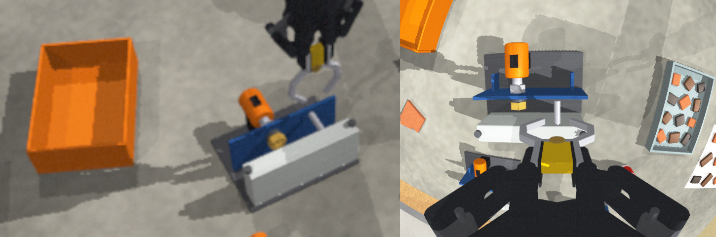

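Run:
```python
from h import *; from fit import fit
b=[(148.4,167.7,-110,-75,60),(209.8,165.5,-110,75,60),(210.5,241,110,75,60),(140,242.6,110,-75,60),(145,256,110,-75,0),(210.5,250,110,75,0)]
q=fit([('s2.png',u,v,(x,y,z)) for u,v,x,y,z in b],[.45,-.3,0]); print('basket',q.x,np.degrees(q.x[2]),q.fun.round(1))
from go import go; go((q.x[0],q.x[1],.226))
```

```text
basket [ 0.3982256  -0.31545146 -0.09339251] -5.350996484201218 [ 0.5  1.2  0.  -1.1 -4.5 -4.1 -1.5 -0.4  1.6  0.7  0.8  1.5]
t 5.25 pos [0.5389 0.0332 0.2247] yaw 108.02 tilt [-0. -0. -1.] w 0.0227 ff 58.8 F [-0.4 -0.6 -1.4] q [ 0.06  0.05  0.09  1.61 -0.   -0.25]
shift cm [ 24.16 -28.8   -0.12] turn None
```

```bash
python3 -m handwheel '[[2,-2.4,0,0,1.5],[3,-3.6,0,0,1.5],[3.5,-4.2,0,0,1.5],[3.5,-4.2,0,0,1.5],[3.5,-4.2,0,0,1.5],[3.5,-4.2,0,0,1.5],[3,-3.6,0,0,1.5],[2.1,-2.4,0,0,1.5]]' 60; python3 -m handwheel '[[0,0,0,0,1.5],[0,0,0,0,1.5],[0,0,0,0,1.5]]'
python3 - <<'E'
from h import *
a=grab('scene','s3.png'); w=grab('side','sd3.png')
cv2.imwrite('pics/c4.png',np.hstack([cv2.resize(a[130:290,100:260],(360,360)),cv2.resize(w[200:,200:560],(430,334+26))]))
from go import go; go((.398,-.3155,.104))
E
```

```text
time: 6.25
ee_pos: [0.3974, -0.3168, 0.2238]
tool_rot: [0.489, -3.102, -0.002]
contact_force: [0.3, 0.0, -1.8]
width: 0.0228
finger_force: 58.9
time: 6.62
ee_pos: [0.3991, -0.3144, 0.2248]
tool_rot: [0.494, -3.102, -0.001]
contact_force: [-0.5, -0.1, -1.3]
width: 0.0228
finger_force: 59.1
t 6.72 pos [ 0.3992 -0.3145  0.225 ] yaw 108.09 tilt [ 0.  0. -1.] w 0.0228 ff 59.1 F [ 0.7 -0.3 -1.7] q [-0.67 -0.02  0.02  1.61  0.   -0.98]
shift cm [ 0.14 -0.06 12.1 ] turn None
```

View pics/c4.png

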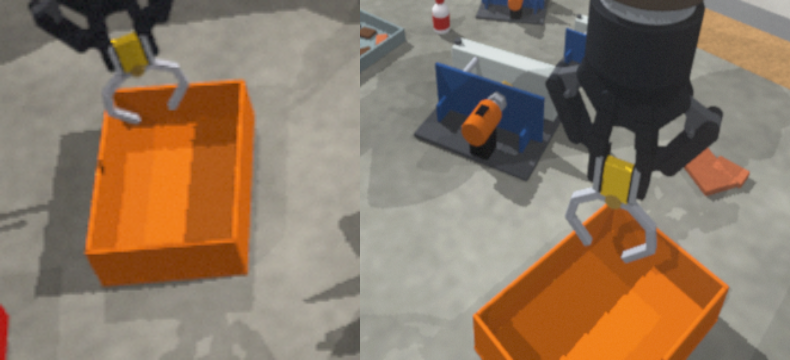

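Run:
```python
from h import *; from fit import W,fit
p=(.398,-.3155,-.093)
for P in [(-110,-75,60),(-110,75,60),(110,75,60),(110,-75,60)]: print(P,proj('side0.png',W(p,P)).round(0),proj('scene0.png',W(p,P)).round(0))
```

```text
(-110, -75, 60) [383. 554.] [149. 169.]
(-110, 75, 60) [290. 442.] [210. 164.]
(110, 75, 60) [411. 350.] [206. 237.]
(110, -75, 60) [505. 421.] [139. 242.]
```

```bash
python3 -m handwheel '[[0.1,0,2,0,1.5],[0,0,2.5,0,1.5],[0,0,2.5,0,1.5],[0,0,2,0,1.5],[0,0,1.5,0,1.5],[0,0,1,0,1.5],[0,0,0.4,0,1.5],[0,0,0.2,0,1.5]]' 60; python3 -m handwheel '[[0,0,0,0,1.5],[0,0,0,0,5],[0,0,0,0,5],[0,0,0,0,5],[0,0,-1,0,5],[0,0,-3,0,5],[0,0,-5,0,5],[0,0,-5,0,5]]'
python3 - <<'E'
from h import *; from fit2 import r,W
a=grab('scene','s4.png'); w=grab('side','sd4.png')
cv2.imwrite('pics/c5.png',np.hstack([cv2.resize(a[130:290,100:260],(360,360)),cv2.resize(w[200:,200:560],(430,334+26))]))
from go import go; t=W(r,(0,0,190)); print(t); go(t,108.05)
E
```

```text
time: 7.72
ee_pos: [0.398, -0.3157, 0.1043]
tool_rot: [-0.492, 3.102, -0.001]
contact_force: [-0.6, -1.4, -1.1]
width: 0.0229
finger_force: 59.2
time: 8.72
ee_pos: [0.3976, -0.3154, 0.2462]
tool_rot: [-0.492, 3.103, -0.001]
contact_force: [1.1, -1.3, -0.1]
width: 0.0502
finger_force: 0.0
[np.float64(0.5615865899961243), np.float64(-0.02673929873894032), 0.19]
t 8.82 pos [ 0.3989 -0.3165  0.2504] yaw 108.01 tilt [ 0.007 -0.005 -1.   ] w 0.0502 ff 0.0 F [-0.5 -0.   0.3] q [-0.67 -0.02  0.07  1.65  0.   -0.99]
shift cm [-24.4   22.57   6.  ] turn -0.0
```

View pics/c5.png

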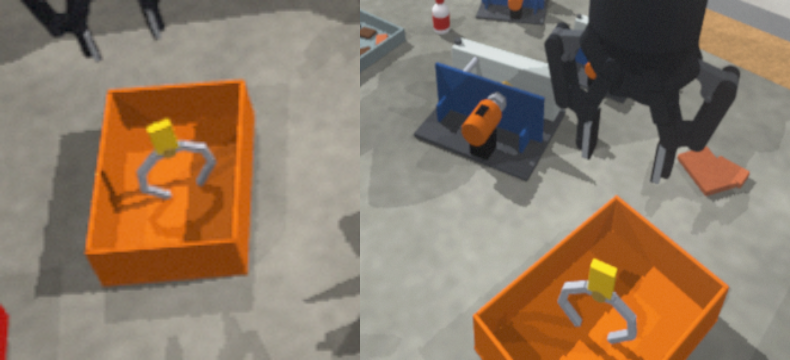

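```bash
python3 -m handwheel '[[-2,1.9,0.3,0,5],[-3,2.8,0.4,0,5],[-3.6,3.3,0.5,0,5],[-3.6,3.3,0.5,0,5],[-3.6,3.3,0.5,0,5],[-3.6,3.3,0.5,0,5],[-3,2.8,0.3,0,5],[-2,1.9,0,0,5]]'; python3 -m handwheel '[[0,0,0,0,5],[0,0,0,0,5]]'
python3 - <<'E'
from h import *; from fit2 import r,W
w=grab('wrist','w5.png')
cv2.imwrite('pics/c6.png',cv2.resize(w[90:310,200:480],None,fx=2.7,fy=2.7,interpolation=cv2.INTER_CUBIC))
from go import go; t=W(r,(0,0,60)); go(t,108.05)
for P in [(-24,-70,85),(-24,110,85),(21,-70,85),(21,110,85),(51,110,85),(51,-70,85),(-1,0,74)]: print(P,((proj('w5.png',W(r,P),True)-[200,90])*2.7).round(0))
E
```

```text
time: 9.82
ee_pos: [0.5605, -0.0234, 0.2137]
tool_rot: [0.494, -3.102, -0.0]
contact_force: [0.1, 0.2, 1.2]
width: 0.05
finger_force: 0.0
time: 10.07
ee_pos: [0.5597, -0.0255, 0.2141]
tool_rot: [0.492, -3.103, 0.0]
contact_force: [0.3, 0.1, -0.1]
width: 0.0505
finger_force: 0.0
t 10.12 pos [ 0.5597 -0.0258  0.2142] yaw 107.98 tilt [-0. -0. -1.] w 0.0499 ff 0.0 F [-0.2  0.5 -0. ] q [-0.05  0.1   0.12  1.59 -0.   -0.36]
shift cm [-0.16 -0.14 15.42] turn -0.1
(-24, -70, 85) [ 49. 293.]
(-24, 110, 85) [720. 296.]
(21, -70, 85) [ 62. 453.]
(21, 110, 85) [702. 451.]
(51, 110, 85) [689. 546.]
(51, -70, 85) [ 71. 551.]
(-1, 0, 74) [315. 365.]
```

View pics/c6.png

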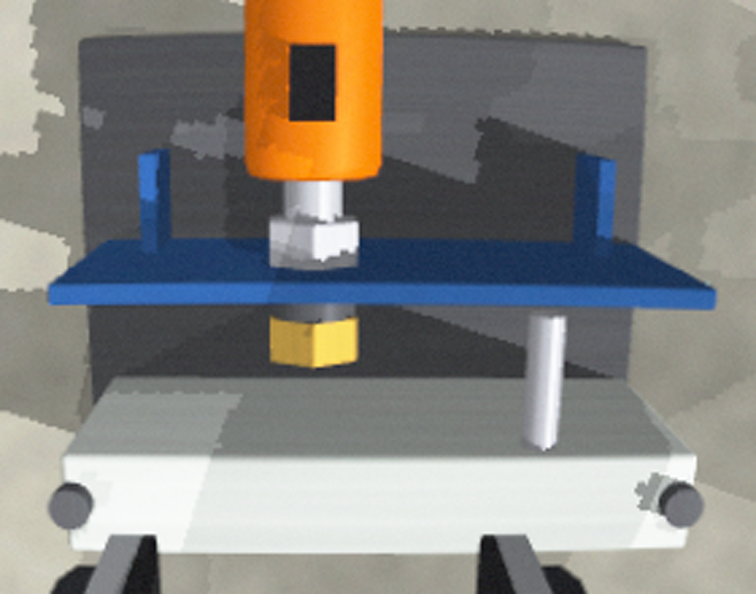

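```bash
python3 -m handwheel '[[-0.16,-0.14,3,0,5],[0,0,3,0,5],[0,0,2.5,0,5],[0,0,1.5,0,5],[0,0,0,0,5]]' 60; python3 go.py .5616 -.0267 .06 108.05
```

```text
time: 10.75
ee_pos: [0.5613, -0.0266, 0.1134]
tool_rot: [0.49, -3.102, -0.0]
contact_force: [0.5, 0.0, -0.2]
width: 0.0502
finger_force: 0.0
t 10.75 pos [ 0.5613 -0.0266  0.1134] yaw 107.97 tilt [-0.001 -0.    -1.   ] w 0.0502 ff 0.0 F [ 0.5  0.  -0.2] q [-0.05  0.11 -0.06  1.4  -0.   -0.36]
shift cm [-0.03 -0.02  5.34] turn -0.1
```

```bash
python3 -m handwheel '[[0,0,1,0,5],[0,0,1,0,5],[0,0,1,0,5]]'; python3 -m handwheel '[[0,0,1,0,5],[0,0,0.9,0,5],[0,0,0.4,0,5],[0,0,0,0,5]]';  python3 go.py .5616 -.0267 .06 108.05
```

```text
time: 11.12
ee_pos: [0.562, -0.026, 0.0835]
tool_rot: [-0.492, 3.103, -0.0]
contact_force: [0.4, -0.0, 0.0]
width: 0.0498
finger_force: 0.0
time: 11.62
ee_pos: [0.5618, -0.026, 0.0607]
tool_rot: [0.492, -3.102, -0.0]
contact_force: [0.1, -0.6, -0.0]
width: 0.0497
finger_force: 0.0
t 11.62 pos [ 0.5618 -0.026   0.0607] yaw 108.02 tilt [-0.  0. -1.] w 0.0497 ff 0.0 F [ 0.1 -0.6 -0. ] q [-0.05  0.13 -0.15  1.3  -0.   -0.36]
shift cm [ 0.04 -0.06  0.07] turn -0.0
```

```bash
python3 -m handwheel '[[0,0,0,0,1.5],[0,0,0,0,1.5],[0,0,0,0,1.5],[0,0,0,0,1.5],[0,0,0,0,1.5],[0,0,0,0,1.5],[0,0,0,0,1.5],[0,0,0,0,1.5]]' 60; python3 -m handwheel '[[0,0,0,0,1.5],[0,0,0,0,1.5],[0,0,0,0,1.5],[0,0,0,0,1.5],[0,0,0,0,1.5],[0,0,0,0,1.5],[0,0,0,0,1.5],[0,0,0,0,1.5]]'; python3 go.py .5616 -.0267 .06 108.05
python3 - <<'E'
from h import *
a=grab('scene','s6.png'); w=grab('side','sd6.png')
cv2.imwrite('pics/c7.png',np.hstack([cv2.resize(a[130:300,110:390],(440,267)),cv2.resize(w[200:,200:560],(344,267))]))
E
```

```text
time: 12.62
ee_pos: [0.5623, -0.0264, 0.0616]
tool_rot: [-0.491, 3.102, -0.001]
contact_force: [0.1, -4.3, 6.1]
width: 0.0224
finger_force: 58.9
time: 13.62
ee_pos: [0.5623, -0.0264, 0.0617]
tool_rot: [-0.491, 3.102, -0.001]
contact_force: [0.2, -4.7, 6.0]
width: 0.0223
finger_force: 58.9
t 13.62 pos [ 0.5623 -0.0264  0.0617] yaw 108.0 tilt [ 0.001 -0.001 -1.   ] w 0.0223 ff 58.9 F [ 0.2 -4.7  6. ] q [-0.05  0.13 -0.15  1.3  -0.   -0.36]
shift cm [ 0.07 -0.    0.17] turn -0.1
```

View pics/c7.png

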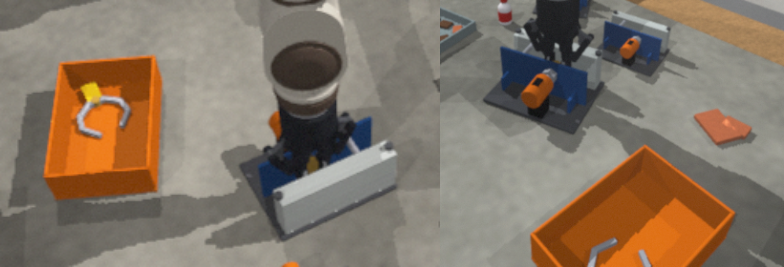

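```bash
python3 -m handwheel '[[0,0,0,0,1.5],[0,0,0,0,1.5],[0,0,0,0,1.5],[0,0,0,0,1.5]]'; python3 -c "
from bench import finish_job; print(finish_job())"
```

```text
time: 14.22
ee_pos: [0.5623, -0.0264, 0.0617]
tool_rot: [-0.491, 3.102, -0.001]
contact_force: [-1.5, -4.6, 5.1]
width: 0.0224
finger_force: 58.9
the job is handed in; nothing more can be done
None
```

The callipers are lying in the orange basket, and I handed the job in at about 14 s with the fingers gripping the bolt head at a steady 59 N. I judged the bolt stopped from the unchanging grip, since I couldn't see it turn or not, and the glue bottle, big sherd and sherd tray were not touched.

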